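# Close the back of a loaded contact printing frame and lock its spring bars

## Task

The contact printing frame has just been loaded, but one half of its hinged back still stands open and both steel spring bars are swung aside. With a fingertip, fold the open half down flat, then push both spring bars round by their black studs until their ends are fully home under the brass catches, against the stops. Nothing is to be picked up: do not lift the frame or shove it across the worktop, keep the closed half of the back shut, and leave the things lying round it alone.

Things in the scene. Friction and masses are not known exactly. Their poses are not given: they have to be found in the camera images.
- contact_frame: contact printing frame: dark brown wooden frame 288 (its x) x 188 (its y) x 32 mm high, rails 24 mm wide, lying glass down on the worktop, loose, 2.4 to 3.3 kg in all (hard sideways pushes, over 10 N, may slide it). Origin: centre of its underside; z up. Recessed in it lies the light plywood back in two hinged halves: leaf_a on the +x side, leaf_b on the -x side.
- hinge (a point): middle of the hinge line between the halves of the back, above the frame's origin, 25 mm above the worktop; the hinge runs along the frame's y axis. The flat halves' tops lie 24 mm above the worktop, 8 mm below the rails.
- catch (a point): top of one of the four brass catches on the long rails, which stand at frame x = +65 and -65 mm, y = +81 and -81 mm (74 to 88 mm), 43.5 mm above the worktop: each a plate under which a bar's end goes, open on the side it comes from, closed by a stop on the other. This one: x = +65, y = +81.
- leaf_a (a joint): open half of the back, light plywood, dark lining below, 118 mm (hinge to free edge) x 137 x 9 mm; angle: 0 = flat, shut; starts at 0.9 to 1.85 (upright 1.57; beyond, it leans over the other half), at most 2.0. Stiff hinge: stays where left, must be pushed all the way (about 3 N near its free edge). Upright, its upper face with the bar faces frame -x.
- leaf_a_edge (a point): middle of the free edge of leaf_a, on its upper face, 118 mm from the hinge
- leaf_b (a joint): the closed half of the back, same size, extending to the frame's -x side; 0 = flat, shut
- bar_a (a joint): spring bar on leaf_a: angle from home. 0 = home: bar along the frame's y axis, both ends under their catches, against the stops. It only swings to the open side, up to 0.80; value t is a turn of the bar by +t about the frame's z axis. Stays where left; about 2 N sideways at a stud turns it.
- bar_a_pivot (a point): top of bar_a at its pivot rivet (frame x = +65 mm, y = 0, 38 mm above the worktop when flat). bar_a is a flat steel bar 176 mm long, 16 mm wide, 5 mm thick, turning about its middle on the upper face of leaf_a; when flat its underside is 33 mm above the worktop.
- bar_a_stud1 (a point): centre of the top of the black finger stud near the end of bar_a that lies to frame +y when home. Stud: upright, 13 mm diameter, 14 mm tall above the bar, 52 mm from the pivot; with the back flat its top is 52 mm above the worktop.
- bar_a_stud2 (a point): centre of the top of the black finger stud near the end of bar_a that lies to frame -y when home. Stud: upright, 13 mm diameter, 14 mm tall above the bar, 52 mm from the pivot; with the back flat its top is 52 mm above the worktop.
- bar_b (a joint): spring bar on leaf_b: angle from home. 0 = home: bar along the frame's y axis, both ends under their catches, against the stops. It only swings to the open side, up to 0.80; value t is a turn of the bar by -t about the frame's z axis. Stays where left; about 2 N sideways at a stud turns it.
- bar_b_pivot (a point): top of bar_b at its pivot rivet (frame x = -65 mm, y = 0, 38 mm above the worktop when flat). bar_b is a flat steel bar 176 mm long, 16 mm wide, 5 mm thick, turning about its middle on the upper face of leaf_b; when flat its underside is 33 mm above the worktop.
- bar_b_stud1 (a point): centre of the top of the black finger stud near the end of bar_b that lies to frame +y when home. Stud: upright, 13 mm diameter, 14 mm tall above the bar, 52 mm from the pivot; with the back flat its top is 52 mm above the worktop.
- bar_b_stud2 (a point): centre of the top of the black finger stud near the end of bar_b that lies to frame -y when home. Stud: upright, 13 mm diameter, 14 mm tall above the bar, 52 mm from the pivot; with the back flat its top is 52 mm above the worktop.
- marker: white marker with red cap, 18 x 130 x 22 mm, lying beside the frame; origin under its centre. Leave alone.
- brush: dust brush with wooden handle, 26 x 160 x 8 mm, lying on the other side of the frame; origin under its centre. Leave alone.
- neg_carrier: grey flat negative carrier with a black handle, 70 x 127 x 9 mm, lying to the right; origin under its centre. Leave alone.
- film_can: white film can with black lid, 34 mm diameter, 56 mm high; origin under its centre. Leave alone.
- magnifier: black loupe, 47 mm diameter, 42 mm high; origin under its centre. Leave alone.
- dropper: brown dropper bottle, 29 mm diameter, 101 mm high, to the right; origin under its centre. Leave alone.

How it is judged (in metres and radians):
On the way, in this order (a step that is already met when the one before it is completed fails the run):
1. the open half of the back is folded down flat (value of joint leaf_a below 0.05 rad), for 0.1 s.
2. with the back flat, its spring bar is pushed home under its catches (value of joint bar_a below 0.07 rad and value of joint leaf_a below 0.05 rad), for 0.1 s.
At the end, for the whole second after the job is handed in: Both halves of the back flat (within 0.05 rad), both spring bars home under their catches (within 0.07 rad of the stops), the frame at rest, flat on the worktop, within 30 mm of where it stood (all of step 2 and value of joint leaf_b below 0.05 rad and value of joint bar_b below 0.07 rad and height (world z) of contact_frame below 0.006 m and angle between contact_frame's own z axis and vertical below 0.03 rad and distance of contact_frame from where it was at the start of the episode below 0.03 m and linear speed of contact_frame below 0.02 m/s); the robot touches nothing.
It fails at once if the open half's bar is swung into its catches' place while that half is still up (value of joint leaf_a above 0.2 rad and value of joint bar_a below 0.2 rad).
It fails at once if the closed half of the back is lifted (value of joint leaf_b above 0.2 rad).
It fails at once if the frame is lifted or tipped (height (world z) of contact_frame above 0.015 m or angle between contact_frame's own z axis and vertical above 0.12 rad).
It fails at once if the frame is shoved across the worktop (more than 30 mm) (distance of contact_frame from where it was at the start of the episode above 0.03 m).
It fails at once if something lying round the frame is moved (more than 25 mm) (distance of any of marker, brush, neg_carrier, film_can, magnifier, dropper from where it was at the start of the episode above 0.025 m).
It also fails if it takes over 48 s, if anything falls off the work surface, if the arm or the gripper's body presses on something with over 40 N, if the wrist force passes 120 N, or if a joint passes its speed limit or range.

## Robot

A 6-joint arm with a two-finger parallel gripper is mounted at the origin on a cart in front of the work surface, level with it; the furniture and walls round the work are solid. World frame = base frame: x ahead of the robot, y to its left, z up, the work surface at z = 0. Lengths are in mm, angles in rad, forces in N, time in s.
With the tool pointing down it reaches from about 275 to 750 mm from the base axis. Payload 10.2 kg.
Tool frame: the origin (TCP) lies between the finger pads; the fingertips stand 14 mm ahead of it and the grasp point (between the pads) lies 5 mm behind it (tip_reach is the distance from the TCP to the fingertips, in mm); z points along the fingers, y is the line along which they close (so a half turn about z gives the same grasp; the last joint's range is limited). The gripper opens to 85 mm and grips with 20 to 120 N. Pads are 22 mm wide; open, the fingers measure 114 mm over their backs; the gripper's body (76 mm by 85 mm) begins 54 mm behind the grasp point. The pads swing forward as they close: fully open they stand 13 mm farther back than shut.
Start: joints at [-1.387, 0.313, 1.498, -0, 1.331, -0.223], TCP at [207.716, -482.167, 245.294] pointing down, gripper open.
Joint ranges: [-2.94, 2.94], [-0.97, 2.17], [0.19, 2.56], [-1.23, 4.37], [0.02, 3.11], [-2.88, 2.88]. Speed limits (rad/s): [2.39, 2.39, 3.01, 3.14, 3.14, 3.14].

## Interface

Orientations are given as a unit quaternion [w, x, y, z].
In Python, from rig import * gives the robot as it stands.
- The arm moves only by the tool arm_command, never from a script. Its argument "steps" is a list that holds one entry, the list of rows, each a list of 7 numbers: the opening, from 0 (shut) to 1 (fully open), then the shift along the tool's x, y, z each as a share of 0.05 m, from -1 to 1, then the turn, a rotation vector about the tool's x, y, z each as a share of 0.15 rad, from -1 to 1. A call has 1 to 8 rows; each row shifts and turns the commanded pose from where the row before left it, along the tool's axes as they then stand; what a row does not reach is not made up. A row lasts 1/8 s, in which the tool goes at most 62.5 mm and 10.7 degrees, less where a joint would pass 70% of its speed; a pose out of reach is approached as far as the arm can. A call with a number of a shift or a turn outside -1 to 1 is refused whole. A call with a gripper value outside its range is refused whole. The fingers move at their own pace and stop on an object; "squeeze" is the grip in N (left out, the last holds). Time passes only in rows, so rows that do not move let the fingers close. It gives the time, the measured TCP pose, the force, the opening and the grip force at its end, in the units of the state.
- sense(): the state, without advancing time (a new reading comes with each control period).
- capture(name): name is "scene" or "top" or "wrist"; returns the picture (420x560x3 uint8, red, green, blue); there is no depth.
- get_calibration(name): a dict with "intrinsics" (3x3 intrinsics, pixels), "D" ([k1, k2, p1, p2, k3] as OpenCV has them; the pictures are not rectified), "rvec" (rotation vector, rad) and "tvec" (3), from world to camera coordinates, as OpenCV has them; the wrist camera has in their place "T_tool_cam" (4x4, takes a point from camera to tool coordinates, whose origin is the TCP and whose axes are the flange's). Camera axes: x right, y down, z forward; pixel columns grow to the right and rows downward; lengths in mm; the calibration is good to about 2 mm. A picture is of the moment at which its call begins: read the wrist's pose just before it. get_calibration takes no time and is no camera call.
- finish_job(): hands the job in; it is judged then, once.
The state is a dict: "time_s": time; "joints": joint angles; "dq": joint speeds; "tau": joint torques, N m; "eef_pos": TCP position; "ee_rot": TCP orientation; "force": force on the tool from outside, world axes, zero at the start; "wrist_torque": the same for the moment, N m; "grip_width": opening from 0.0 (shut) to 1.0 (fully open); "grip_force": force on a finger pad.
Only numpy, scipy, OpenCV 4.12 (cv2) and the standard library are available. Lean on these libraries where they do the work, as an engineer would, in place of code of your own. Each camera call takes 0.05 s, during which the arm holds its last target. There are 200 camera calls.

## Working session

There is one attempt and no reset: what is moved stays moved. The work goes in short steps, Python scripts to look and compute and a tool call to move; the robot and the scene stay as the last step left them, time stands still between calls to the robot, and variables do not carry over. Pictures are saved under pics/ and viewed, at most 10 in all, crops included, and the job is handed in when it is done.

Besides the shell and the picture viewer there is one more tool, called after "Call:" as name(argument=value, ...) on one line, values as JSON. arm_command: Moves the arm, as the interface text tells. Its arguments: {"type":"object","properties":{"steps":{"type":"array"},"squeeze":{"type":"number"}},"required":["steps"]}

```bash
mkdir -p pics; ls
python3 - <<'E'
from rig import *
import cv2
for n in ("scene","top"):
    cv2.imwrite(f"pics/{n}0.png",cv2.cvtColor(capture(n),cv2.COLOR_RGB2BGR)); c=get_calibration(n); print(n,c)
s=sense(); print(s)
E
```

```text
pics
scene {'intrinsics': array([[385.68173524,   0.        , 272.38671276],
       [  0.        , 385.68173524, 207.39175305],
       [  0.        ,   0.        ,   1.        ]]), 'D': array([0.01008428, 0.        , 0.        , 0.        , 0.        ]), 'rvec': array([ 0.79742302, -2.50182159,  1.20549167]), 'tvec': array([378.13259712, 274.98179131, 622.62826255])}
top {'intrinsics': array([[437.41280875,   0.        , 275.91704164],
       [  0.        , 437.41280875, 209.60942733],
       [  0.        ,   0.        ,   1.        ]]), 'D': array([-0.1355122,  0.       ,  0.       ,  0.       ,  0.       ]), 'rvec': array([ 2.08248855, -2.14542218,  0.16446433]), 'tvec': array([ -39.06451182,  559.78542651, 1104.30026733])}
{'time_s': 0.1, 'joints': array([-1.38742486e+00,  3.13363710e-01,  1.49835627e+00, -1.09677118e-05,
        1.33099566e+00, -2.23426363e-01]), 'dq': array([ 0.00025782, -0.00022674, -0.00320572, -0.00246875, -0.00037774,
        0.00162011]), 'tau': array([ 1.71351039e-03, -4.12904370e+01, -2.60140997e+01, -2.31591357e-04,
        3.06569047e-03, -1.79176183e-06]), 'eef_pos': array([ 207.66088063, -481.95261403,  244.80963937]), 'ee_rot': array([-5.61485254e-04,  9.79385239e-01,  2.02000589e-01,  5.91934585e-06]), 'force': array([-0.16301616, -0.0470753 , -0.47292334]), 'wrist_torque': array([ 0.02537538, -0.00031492, -0.04587294]), 'grip_force': 0.0, 'grip_width': 1.00355286712}
```

View pics/scene0.png

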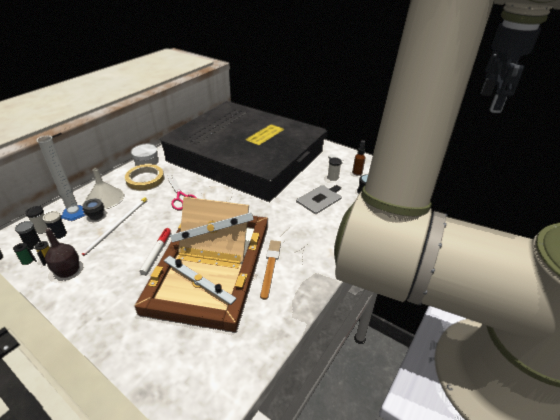

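View pics/top0.png

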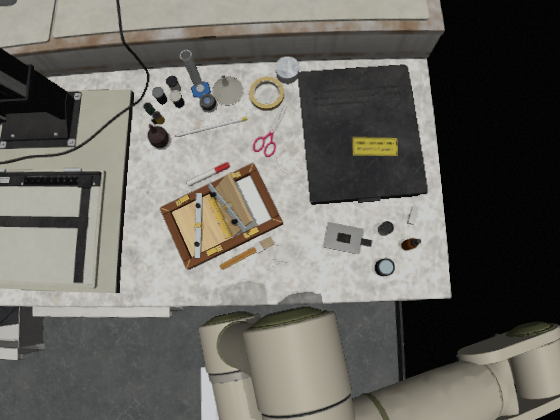

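The scene view shows the leaf standing with its bar and the closed half with its bar swung. In the top view the frame's outer corners are near (254,166), (283,213), (187,268) and (161,212). Frame +x points right, which is world -y.

```bash
cat > h.py <<'E'
from rig import *
import cv2, numpy as np
def cal(n):
    c=get_calibration(n); R=cv2.Rodrigues(c["rvec"])[0]; return c,R,-R.T@c["tvec"]
def ray(n,uv):
    c,R,o=cal(n); p=cv2.undistortPoints(np.float64(uv).reshape(-1,1,2),c["intrinsics"],c["D"]).reshape(-1,2)
    return o,np.c_[p,np.ones(len(p))]@R
def plane(n,uv,z):
    o,d=ray(n,uv); return o+d*((z-o[2])/d[:,2])[:,None]
def proj(n,P):
    c,R,o=cal(n); return cv2.projectPoints(np.float64(P).reshape(-1,1,3),c["rvec"],c["tvec"],c["intrinsics"],c["D"])[0].reshape(-1,2)
def pic(n): return cv2.cvtColor(capture(n),cv2.COLOR_RGB2BGR)
E
python3 - <<'E'
from h import *
print([cal(n)[2].round() for n in("scene","top")])
im=cv2.imread("pics/top0.png"); h=cv2.cvtColor(im,cv2.COLOR_BGR2HSV)
m=cv2.inRange(h,(0,90,25),(14,255,130)); m[:,:150]=0;m[:,295:]=0;m[:155]=0;m[275:]=0
k,l,st,_=cv2.connectedComponentsWithStats(cv2.morphologyEx(m,cv2.MORPH_CLOSE,np.ones((3,3))))
i=1+st[1:,4].argmax(); print(st[i])
pts=np.argwhere(l==i)[:,::-1].astype(np.int32)
r=cv2.minAreaRect(pts); b=cv2.boxPoints(r); print(b)
P=plane("top",b,32); print(P.round(1), np.linalg.norm(P-np.roll(P,1,0),axis=1), P.mean(0))
s=cv2.imread("pics/scene0.png")
A=cv2.resize(im[150:280,150:300],None,fx=5,fy=5,interpolation=cv2.INTER_CUBIC)[:,:750]
cv2.imwrite("pics/c1.png",A[:600]); cv2.imwrite("pics/c2.png",cv2.resize(s[190:335,130:290],None,fx=4,fy=4,interpolation=cv2.INTER_CUBIC))
E
```

```text
[array([134., 478., 600.]), array([ 349.,  -83., 1186.])]
[ 161  164  122  105 2091]
[[157.69919 207.89354]
 [253.45517 162.19182]
 [282.81277 223.70296]
 [187.0568  269.40466]]
[[577.  267.7  32. ]
 [696.1   2.8  32. ]
 [523.  -72.6  32. ]
 [408.1 184.9  32. ]] [188.09039972 290.45041786 188.84605855 281.93403495] [551.05232334  95.70754433  32.        ]
```

View pics/c1.png

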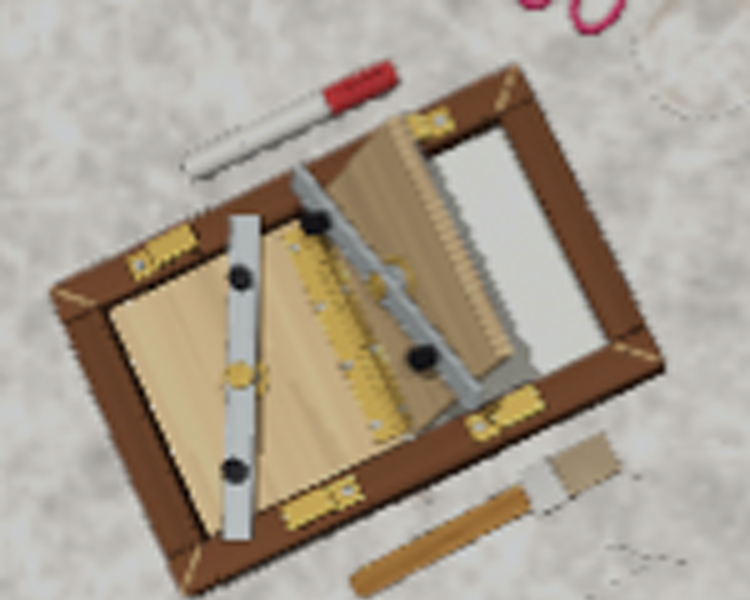

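View pics/c2.png

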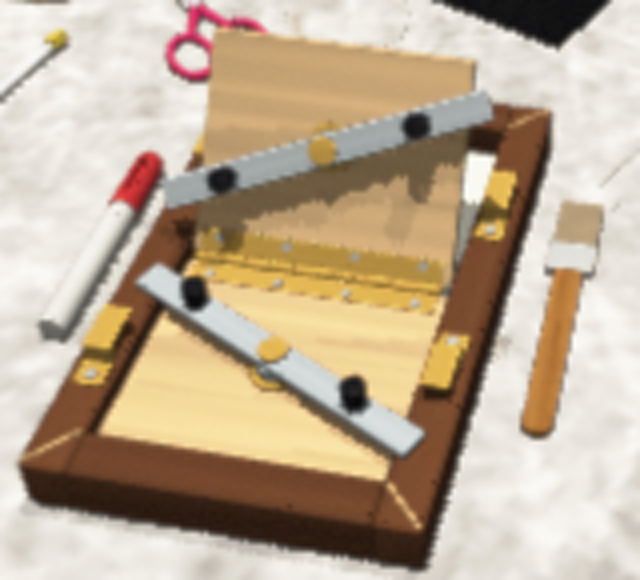

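The crops show these positions:
- **Top crop:** frame corners at about (52,290), (517,68), (660,364) and (190,592).
- **Bar_b studs (top crop):** tops at (240,277) and (235,470).
- **Bar_a studs (top crop):** (315,221) and (422,357).
- **Scene crop:** leaf_a leans up, with its free edge running from (215,28) to (475,62).

```bash
cat >> h.py <<'E'
def T(p): return (np.float64(p)+.5)/5+[149.5,149.5]
def S(p): return (np.float64(p)+.5)/4+[129.5,189.5]
def tri(a,b):
    o1,d1=ray("top",a);o2,d2=ray("scene",b);out=[]
    for u,v in zip(d1,d2):
        A=np.c_[u,-v];t=np.linalg.lstsq(A,o2-o1,rcond=None)[0]
        p,q=o1+u*t[0],o2+v*t[1];out.append(np.r_[(p+q)/2,np.linalg.norm(p-q)])
    return np.array(out)
E
python3 - <<'E'
from h import *
np.set_printoptions(suppress=True,precision=1)
t=T([[52,290],[517,68],[660,364],[190,592]]); s=S([[22,465],[552,110],[425,527]])
Pt=plane("top",t,32);Ps=plane("scene",s,32)
print(Pt,Ps);print("tri",tri(t[[0,2,3]],s))
print(np.linalg.norm(Pt-np.roll(Pt,1,0),axis=1),Pt.mean(0))
c=Pt.mean(0); c[2]=0
ex=(Pt[1]+Pt[2]-Pt[0]-Pt[3])[:2]; ex/=np.linalg.norm(ex); ey=np.array([-ex[1],ex[0]]); print("ex",ex,"yaw",np.arctan2(ex[1],ex[0]))
F=lambda P:np.c_[(P[:,:2]-c[:2])@np.c_[ex,ey],P[:,2]]
ta=T([[315,221],[422,357],[240,277],[235,470],[403,118],[508,355]])
sa=S([[222,180],[416,125],[194,292],[352,390],[215,28],[475,62]])
X=tri(ta,sa);print("a1 a2 b1 b2 edges",X);print("frame",F(X))
print("b studs z52",F(plane("top",ta[2:4],52)),F(plane("scene",sa[2:4],52)))
cat=T([[164,252],[432,124],[506,412],[322,502]]); print("catches",F(plane("top",cat,43.5)))
E
```

```text
[[577.6 261.3  32. ]
 [693.3   4.1  32. ]
 [526.6 -69.5  32. ]
 [411.8 183.4  32. ]] [[573.6 265.8  32. ]
 [524.9 -70.1  32. ]
 [407.6 187.2  32. ]]
tri [[578.9 263.3  25.2   0.1]
 [525.8 -69.9  31.9   1.7]
 [411.4 184.4  25.8   1.7]]
[183.2 282.  182.2 277.7] [552.3  94.8  32. ]
ex [ 0.4 -0.9] yaw -1.1465257320796294
a1 a2 b1 b2 edges [[601.7 108.6  70.8   1.4]
 [522.4  48.8 105.2   0.6]
 [579.  154.5  43.1   0.3]
 [474.9 156.5  44.8   0. ]
 [646.   57.7 114.8   4. ]
 [520.    4.5 117.2   0.8]]
frame [[  7.7  50.6  70.8]
 [ 29.6 -46.2 105.2]
 [-43.4  48.8  43.1]
 [-88.1 -45.2  44.8]
 [ 72.4  70.1 114.8]
 [ 69.1 -66.7 117.2]]
b studs z52 [[-42.5  46.6  52. ]
 [-87.  -46.5  52. ]] [[-51.   44.3  52. ]
 [-93.7 -47.5  52. ]]
catches [[-75.2  79.9  43.5]
 [ 85.3  79.7  43.5]
 [ 54.4 -80.   43.5]
 [-53.4 -80.6  43.5]]
```

```bash
cat >> h.py <<'E'
from scipy.spatial.transform import Rotation as Ro
C=np.array([552.,95,0]); YAW=-1.1465
RF=Ro.from_euler("z",YAW).as_matrix()
def go(x,y,ztip):
    "shares along tool axes from the measured pose to frame x,y and tip height"
    np.set_printoptions(suppress=True,precision=3)
    s=sense(); q=s["ee_rot"]; R=Ro.from_quat(np.r_[q[1:],q[0]]).as_matrix()
    d=C+RF@[x,y,0]+[0,0,ztip+14]-s["eef_pos"]
    p=RF.T@(s["eef_pos"]-C); p[2]-=14
    want=np.c_[RF[:,1],RF[:,0],[0,0,-1]]
    print("t",s["time_s"],"tip in frame",p,"shares",R.T@d/50,"turn",Ro.from_matrix(R.T@want).as_rotvec()/.15,"F frame",RF.T@s["force"],s["joints"])
E
python3 -c "
from h import *
go(60,30,150)"
```

```text
t 0.1 tip in frame [ 384.036 -551.326  230.81 ] shares [11.511 -6.681  1.626] turn [-0.007 -0.002 -0.117] F frame [-0.024 -0.168 -0.473] [-1.387  0.313  1.498 -0.     1.331 -0.223]
```

Call:
arm_command(steps=[[[0, 0.72, -0.41, 0, 0, 0, -0.12], [0, 0.72, -0.41, 0, 0, 0, 0], [0, 0.72, -0.41, 0, 0, 0, 0], [0, 0.72, -0.41, 0, 0, 0, 0], [0, 0.72, -0.41, 0, 0, 0, 0], [0, 0.72, -0.41, 0, 0, 0, 0], [0, 0.72, -0.41, 0, 0, 0, 0], [0, 0.72, -0.41, 0, 0, 0, 0]]])

```text
time_s: 1.1
eef_pos: [403.7, -213.2, 245.1]
ee_rot: [-0.0, 0.978, 0.211, -0.0]
force: [0.5, -1.1, -0.1]
grip_width: -0.0
grip_force: 0.0
```

```bash
python3 -c "
from h import *
go(60,30,150)"
```

```text
t 1.1 tip in frame [ 219.849 -262.057  231.131] shares [ 5.843 -3.194  1.623] turn [-0.002  0.001  0.003] F frame [ 1.169 -0.027 -0.111] [-0.744  0.162  1.691 -0.     1.289  0.403]
```

Call:
arm_command(steps=[[[0, 0.75, -0.41, 0, 0, 0, 0], [0, 0.75, -0.41, 0, 0, 0, 0], [0, 0.75, -0.41, 0, 0, 0, 0], [0, 0.75, -0.41, 0, 0, 0, 0], [0, 0.75, -0.41, 0.3, 0, 0, 0], [0, 0.75, -0.41, 0.4, 0, 0, 0], [0, 0.75, -0.41, 0.4, 0, 0, 0], [0, 0.4, -0.3, 0.4, 0, 0, 0]]])

```text
time_s: 2.1
eef_pos: [595.8, 48.0, 169.0]
ee_rot: [-0.0, 0.977, 0.211, -0.0]
force: [-0.3, 0.6, -0.3]
grip_width: -0.002
grip_force: 0.0
```

```bash
python3 -c "
from h import *
go(60,30,115)
cv2.imwrite('pics/w1.png',pic('wrist')); cv2.imwrite('pics/s1.png',cv2.resize(pic('scene')[150:335,130:330],None,fx=3.2,fy=3.2))"
```

```text
t 2.1 tip in frame [ 60.894  20.546 155.004] shares [ 0.19  -0.017  0.8  ] turn [-0.003  0.004  0.011] F frame [-0.619 -0.013 -0.332] [-0.116  0.536  1.372  0.     1.234  1.029]
```

View pics/s1.png

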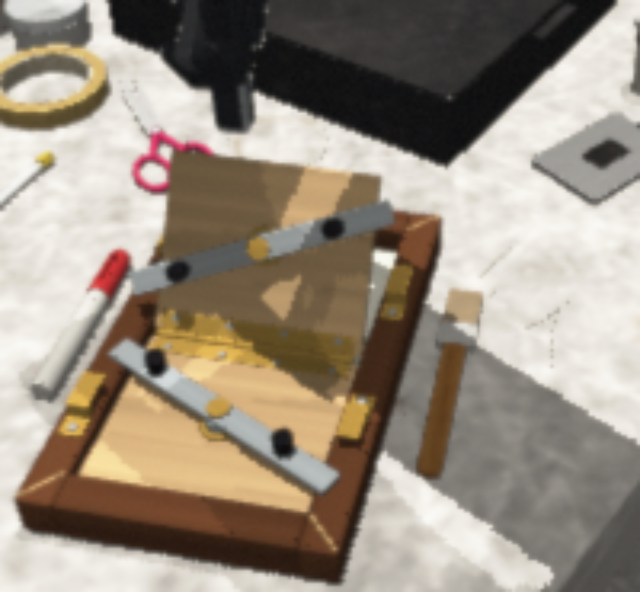

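The fingertip hangs above the leaf's free edge at about (235,128). Next I press down along the leaf's arc.

Call:
arm_command(steps=[[[0, 0.1, -0.22, 0.3, 0, 0, 0], [0, 0, 0, 0.3, 0, 0, 0], [0, 0, 0, 0.26, 0, 0, 0], [0, 0, 0.16, 0.18, 0, 0, 0], [0, 0, 0.16, 0.19, 0, 0, 0], [0, 0, 0.12, 0.18, 0, 0, 0], [0, 0, 0.12, 0.18, 0, 0, 0], [0, 0, 0.08, 0.18, 0, 0, 0]]])

```text
time_s: 3.2
eef_pos: [608.7, 28.8, 81.3]
ee_rot: [0.0, 0.978, 0.211, 0.0]
force: [0.9, 0.2, 0.4]
grip_width: -0.001
grip_force: 0.5
```

```bash
python3 -c "
from h import *
go(91,25,24)"
```

```text
t 3.2 tip in frame [83.642 24.402 67.26 ] shares [0.012 0.147 0.865] turn [ 0.002 -0.002  0.002] F frame [0.228 0.936 0.439] [-0.145  0.659  1.415 -0.     1.067  1.002]
```

Call:
arm_command(steps=[[[0, 0, 0.06, 0.18, 0, 0, 0], [0, 0, 0.06, 0.18, 0, 0, 0], [0, 0, 0.03, 0.18, 0, 0, 0], [0, 0, 0, 0.18, 0, 0, 0], [0, 0, 0, 0.12, 0, 0, 0], [0, 0, 0, 0, 0, 0, 0]]])

```text
time_s: 3.95
eef_pos: [611.2, 22.6, 39.2]
ee_rot: [-0.0, 0.978, 0.211, -0.001]
force: [0.1, 0.4, 0.3]
grip_width: -0.002
grip_force: 0.0
```

```bash
python3 -c "
from h import *
go(91,25,24)
cv2.imwrite('pics/s2.png',cv2.resize(pic('scene')[150:335,130:330],None,fx=3.2,fy=3.2))"
```

```text
t 3.95 tip in frame [90.321 24.112 25.221] shares [0.018 0.014 0.024] turn [-0.005  0.006  0.004] F frame [-0.294  0.202  0.315] [-0.154  0.721  1.43   0.     0.992  0.991]
```

View pics/s2.png

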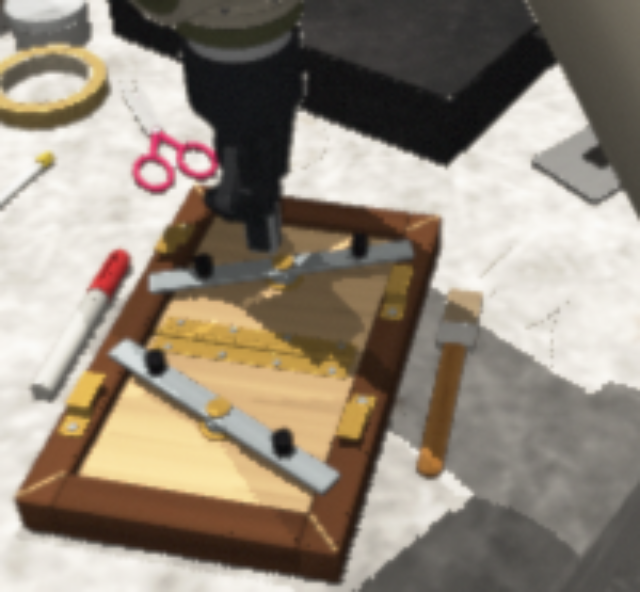

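The leaf is down and the fingertip at (262,245) is still resting on it. I'll press a bit more until the force shows it is seated.

Call:
arm_command(steps=[[[0, 0, 0, 0.04, 0, 0, 0], [0, 0, 0, 0.04, 0, 0, 0], [0, 0, 0, 0, 0, 0, 0]]])

```text
time_s: 4.38
eef_pos: [611.8, 22.5, 37.9]
ee_rot: [0.0, 0.977, 0.211, 0.0]
force: [-7.2, 1.2, 14.9]
grip_width: 0.001
grip_force: 8.1
```

Call:
arm_command(steps=[[[0, 0, 0, -0.4, 0, 0, 0], [0, 0, 0, -0.6, 0, 0, 0], [0, 0.1, -0.5, 0, 0, 0, 0], [0, 0.2, -0.5, 0, 0, 0, 0], [0, 0.2, -0.48, 0, 0, 0, 0], [0, 0, 0, 0, 0, 0, 0]]])

```text
time_s: 5.12
eef_pos: [603.6, 101.6, 85.9]
ee_rot: [-0.0, 0.977, 0.212, 0.0]
force: [0.6, 0.0, 0.2]
grip_width: -0.001
grip_force: 0.0
```

```bash
python3 -c "
from h import *
p=np.float64([[203,258],[359,240],[155,356],[283,436]])/3.2+[130,150]
print((plane('scene',p,52)-C)@RF)
go(17,48,43)
t=pic('top'); cv2.imwrite('pics/t3.png',cv2.resize(t[150:280,150:300],None,fx=4.6,fy=4.6,interpolation=cv2.INTER_CUBIC))"
```

```text
[[ 41.85915777  47.15529649  52.        ]
 [ 79.54111306 -48.87462878  52.        ]
 [-47.20849403  45.30230889  52.        ]
 [-91.18419273 -48.12608117  52.        ]]
t 5.125 tip in frame [15.23  49.709 71.853] shares [-0.034  0.035  0.577] turn [-0.    -0.001  0.018] F frame [0.204 0.512 0.204] [-0.024  0.658  1.402  0.     1.081  1.119]
```

View pics/t3.png

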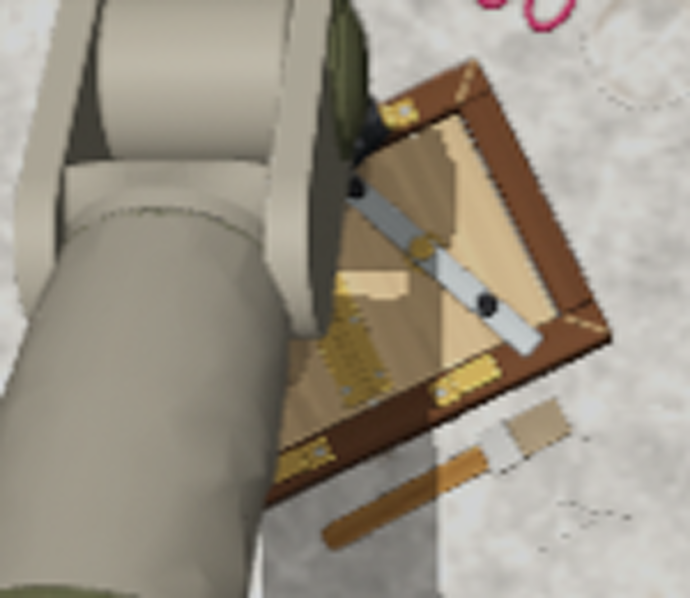

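The leaf lies flat, and bar_a is still swung about 0.4 rad with its studs at (355,187) and (487,304). I'll lower the fingertip beside stud1 on its hinge side and push toward frame +x.

Call:
arm_command(steps=[[[0, 0, 0, 0.3, 0, 0, 0], [0, 0, 0, 0.28, 0, 0, 0], [0, 0, 0.1, 0, 0, 0, 0], [0, 0, 0.1, 0, 0, 0, 0], [0, 0, 0.1, 0, 0, 0, 0], [0, 0, 0.1, 0, 0, 0, 0], [0, 0, 0.06, 0, 0, 0, 0], [0, 0, 0, 0, 0, 0, 0]]])

```text
time_s: 6.18
eef_pos: [613.4, 78.9, 56.9]
ee_rot: [0.0, 0.978, 0.211, 0.0]
force: [0.2, 0.5, 0.8]
grip_width: 0.004
grip_force: 0.4
```

```bash
python3 -c "
from h import *
go(44,50,43)"
```

```text
t 6.175 tip in frame [39.938 49.295 42.921] shares [ 0.014  0.081 -0.002] turn [ 0.002 -0.     0.002] F frame [-0.377  0.375  0.76 ] [-0.061  0.708  1.398 -0.     1.035  1.085]
```

Call:
arm_command(steps=[[[0, 0.01, 0.04, 0, 0, 0, 0], [0, 0.01, 0.04, 0, 0, 0, 0], [0, 0, 0, 0, 0, 0, 0]]])

```text
time_s: 6.55
eef_pos: [615.8, 75.8, 56.7]
ee_rot: [0.0, 0.978, 0.211, -0.0]
force: [0.1, 0.4, 2.2]
grip_width: -0.004
grip_force: 0.7
```

```bash
python3 -c "
from h import *
go(44,50,43)
cv2.imwrite('pics/s4.png',cv2.resize(pic('scene')[190:335,130:290],None,fx=4,fy=4,interpolation=cv2.INTER_CUBIC))"
```

```text
t 6.55 tip in frame [43.759 50.204 42.734] shares [-0.004  0.005 -0.005] turn [0.    0.003 0.003] F frame [-0.354  0.241  2.208] [-0.066  0.712  1.391 -0.     1.039  1.08 ]
```

View pics/s4.png

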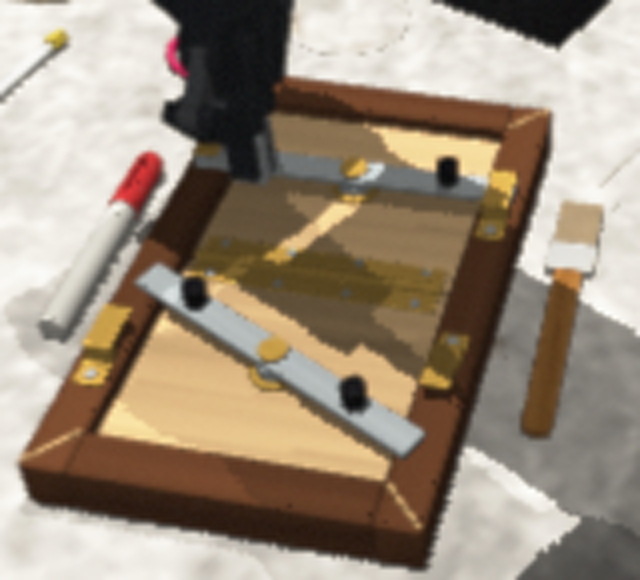

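Bar_a is almost home, with its stud2 at (447,165) and its end entering the catch at (490,190). I'll continue in small steps until it meets the stop.

Call:
arm_command(steps=[[[0, 0, 0.03, 0, 0, 0, 0], [0, 0, 0.03, 0, 0, 0, 0], [0, 0, 0, 0, 0, 0, 0]]])

```text
time_s: 6.98
eef_pos: [616.7, 74.1, 56.7]
ee_rot: [-0.001, 0.978, 0.211, -0.0]
force: [-2.3, 7.2, 2.5]
grip_width: -0.002
grip_force: 3.4
```

```bash
python3 -c "
from h import *
p=S([[447,161]]);print((plane('scene',p,52)-C)@RF)
go(44,50,43)"
```

```text
[[ 64.07837483 -51.03473679  52.        ]]
t 6.975 tip in frame [45.655 50.32  42.699] shares [-0.006 -0.033 -0.006] turn [-0.012  0.003  0.004] F frame [-7.479  0.847  2.531] [-0.069  0.714  1.388  0.002  1.041  1.076]
```

Force rose to 7.5 N, so bar_a is on its stop. Next I back off, lift, go to the hinge side of bar_b's stud1, and push toward -x.

Call:
arm_command(steps=[[[0, 0, -0.1, 0, 0, 0, 0], [0, 0, 0, -0.5, 0, 0, 0], [0, 0, -0.55, -0.1, 0, 0, 0], [0, 0, -0.52, 0, 0, 0, 0], [0, -0.03, 0, 0.3, 0, 0, 0], [0, 0, 0, 0.29, 0, 0, 0], [0, 0, 0, 0, 0, 0, 0]]])

```text
time_s: 7.85
eef_pos: [591.1, 125.1, 55.4]
ee_rot: [-0.0, 0.978, 0.21, -0.002]
force: [-0.4, 0.2, 0.2]
grip_width: -0.002
grip_force: 0.0
```

```bash
python3 -c "
from h import *
go(-40,49,43)"
```

```text
t 7.85 tip in frame [-11.309  47.961  41.427] shares [ 0.02  -0.574 -0.031] turn [-0.007  0.019 -0.003] F frame [-0.312 -0.3    0.179] [ 0.015  0.685  1.447 -0.     1.013  1.162]
```

Call:
arm_command(steps=[[[0, 0, -0.1, -0.03, 0, 0, 0], [0, 0, -0.12, 0, 0, 0, 0], [0, 0.01, -0.12, 0, 0, 0, 0], [0, 0.01, -0.12, 0, 0, 0, 0], [0, 0.01, -0.1, 0, 0, 0, 0], [0, 0.01, -0.05, 0, 0, 0, 0], [0, 0, 0, 0, 0, 0, 0]]])

```text
time_s: 8.72
eef_pos: [581.0, 154.8, 59.1]
ee_rot: [-0.0, 0.978, 0.211, 0.0]
force: [2.3, -0.7, 3.3]
grip_width: -0.001
grip_force: 2.0
```

Call:
arm_command(steps=[[[0, 0, -0.03, 0, 0, 0, 0], [0, 0, -0.02, 0, 0, 0, 0], [0, 0, 0, 0, 0, 0, 0]]])

```text
time_s: 9.1
eef_pos: [580.1, 156.9, 59.0]
ee_rot: [0.0, 0.978, 0.211, 0.0]
force: [4.1, 0.1, 3.6]
grip_width: -0.002
grip_force: 3.1
```

```bash
python3 -c "
from h import *
go(-46,50,43)"
```

```text
t 9.1 tip in frame [-44.807  51.054  45.038] shares [-0.021 -0.024  0.041] turn [ 0.002 -0.006  0.003] F frame [1.601 3.762 3.585] [0.069 0.672 1.459 0.    1.009 1.215]
```

Call:
arm_command(steps=[[[0, 0, -0.03, 0, 0, 0, 0], [0, 0, -0.02, 0, 0, 0, 0], [0, 0, 0, 0, 0, 0, 0]]])

```text
time_s: 9.48
eef_pos: [579.0, 159.2, 59.0]
ee_rot: [-0.0, 0.978, 0.211, 0.0]
force: [4.2, 0.8, 5.1]
grip_width: -0.002
grip_force: 3.2
```

```bash
python3 -c "
from h import *
go(-46,50,43)"
```

```text
t 9.475 tip in frame [-47.387  51.01   45.024] shares [-0.02   0.028  0.04 ] turn [ 0.001 -0.005  0.003] F frame [1.006 4.164 5.129] [0.073 0.672 1.46  0.    1.009 1.219]
```

```bash
python3 -c "
from h import *
cv2.imwrite('pics/s5.png',cv2.resize(pic('scene')[190:335,130:290],None,fx=4,fy=4,interpolation=cv2.INTER_CUBIC))"
```

```text
(no output)
```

View pics/s5.png

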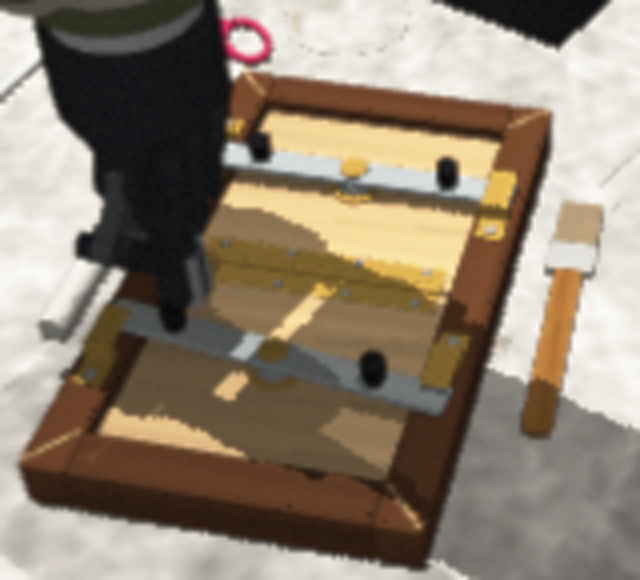

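Bar_b is nearly home, with stud2 at (373,362) and about 0.1 rad left. The finger still bears on stud1 at (173,315). I'll raise it 2 mm to shed the vertical load and keep pushing.

Call:
arm_command(steps=[[[0, 0, -0.03, -0.03, 0, 0, 0], [0, 0, -0.03, 0, 0, 0, 0], [0, 0, -0.02, 0, 0, 0, 0], [0, 0, 0, 0, 0, 0, 0]]])

```text
time_s: 10.02
eef_pos: [576.5, 162.8, 59.8]
ee_rot: [-0.0, 0.978, 0.211, -0.001]
force: [0.5, -0.9, -0.3]
grip_width: -0.002
grip_force: 0.5
```

```bash
python3 -c "
from h import *
print((plane('scene',S([[373,357],[447,163],[260,137]]),52)-C)@RF)
go(-46,50,43)"
```

```text
[[-72.99217218 -51.04523784  52.        ]
 [ 62.55294555 -51.42494406  52.        ]
 [ 62.85935588  52.05269373  52.        ]]
t 10.025 tip in frame [-51.73   50.28   45.834] shares [-0.006  0.115  0.057] turn [-0.004  0.01   0.005] F frame [ 1.006  0.128 -0.339] [0.08  0.669 1.463 0.    1.012 1.226]
```

Call:
arm_command(steps=[[[0, 0, -0.03, 0, 0, 0, 0], [0, 0, -0.02, 0, 0, 0, 0], [0, 0, 0, 0, 0, 0, 0]]])

```text
time_s: 10.4
eef_pos: [575.9, 165.0, 60.2]
ee_rot: [-0.0, 0.978, 0.211, -0.0]
force: [0.7, -1.7, -0.8]
grip_width: -0.0
grip_force: 0.7
```

Call:
arm_command(steps=[[[0, 0, -0.03, 0, 0, 0, 0], [0, 0, -0.02, 0, 0, 0, 0], [0, 0, 0, 0, 0, 0, 0]]])

```text
time_s: 10.78
eef_pos: [575.6, 165.8, 60.2]
ee_rot: [0.001, 0.978, 0.211, 0.0]
force: [3.5, -9.6, -3.2]
grip_width: 0.0
grip_force: 5.2
```

```bash
python3 -c "
from h import *
go(-46,50,43)
im=pic('scene'); cv2.imwrite('pics/s6.png',im)
# dark stud blob near stud2 of bar_b, in old crop coordinates
for n in (5,):
  old=cv2.imread('pics/s5.png'); new=cv2.resize(im[190:335,130:290],None,fx=4,fy=4,interpolation=cv2.INTER_CUBIC)
  for a in (old,new):
    m=(a[335:400,345:410].max(2)<40).astype(np.uint8); mo=cv2.moments(m,True); print(mo['m00'],mo['m10']/mo['m00']+345,mo['m01']/mo['m00']+335)
"
```

```text
t 10.775 tip in frame [-54.771  50.632  46.241] shares [-0.013  0.175  0.065] turn [0.018 0.002 0.003] F frame [10.156 -0.777 -3.152] [ 0.086  0.668  1.464 -0.003  1.009  1.234]
620.0 372.2564516129032 369.03548387096777
620.0 377.2967741935484 358.2225806451613
```

Force reached 10 N, so bar_b is on its stop. I'll back off, lift, swing clear and verify.

Call:
arm_command(steps=[[[0, 0, 0.12, 0, 0, 0, 0], [0, 0, 0, -0.6, 0, 0, 0], [0, 0, 0, -0.9, 0, 0, 0], [0, -0.2, 0.8, -0.9, 0, 0, 0], [0, -0.5, 0.8, -0.5, 0, 0, 0], [0, -0.5, 0.8, 0, 0, 0, 0], [0, -0.5, 0.8, 0, 0, 0, 0], [0, -0.5, 0.8, 0, 0, 0, 0]]])

```text
time_s: 11.82
eef_pos: [559.4, -66.8, 205.6]
ee_rot: [-0.0, 0.978, 0.211, 0.0]
force: [0.6, -0.1, 0.6]
grip_width: 0.001
grip_force: 0.0
```

Call:
arm_command(steps=[[[0, -0.5, 0.8, 0, 0, 0, 0], [0, -0.5, 0.8, 0, 0, 0, 0], [0, -0.5, 0.8, 0, 0, 0, 0], [0, -0.5, 0.8, 0, 0, 0, 0], [0, -0.5, 0.8, 0, 0, 0, 0], [0, 0, 0, 0, 0, 0, 0]]])

```text
time_s: 12.58
eef_pos: [527.5, -301.9, 205.0]
ee_rot: [-0.0, 0.978, 0.209, 0.0]
force: [-0.5, 1.3, 0.3]
grip_width: -0.001
grip_force: 0.0
```

```bash
python3 -c "
from h import *
cv2.imwrite('pics/t7.png',np.vstack([cv2.resize(pic('top')[155:275,150:300],None,fx=2.5,fy=2.5,interpolation=cv2.INTER_CUBIC),cv2.resize(pic('scene')[215:335,135:285],None,fx=2.5,fy=2.5,interpolation=cv2.INTER_CUBIC)]))"
```

```text
(no output)
```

View pics/t7.png

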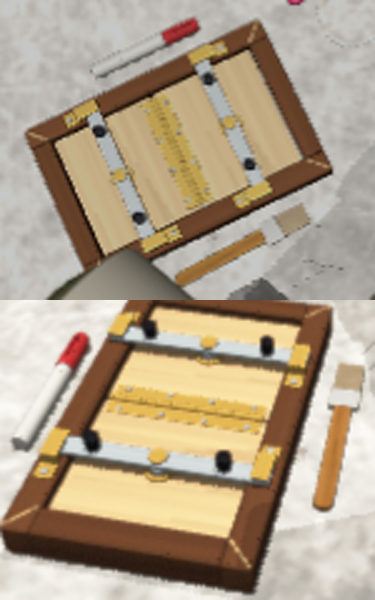

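The top half shows both bars parallel to the hinge, with studs at (208,78), (249,163), (99,131) and (139,218). Their ends are under the catches. I'll check the angles by numbers.

```bash
python3 -c "
from h import *
a=pic('top')
def cen(x,y):
    u,v=int(round(x/2.5+150)),int(round(y/2.5+155)); w=cv2.resize(a[v-6:v+7,u-6:u+7],None,fx=8,fy=8,interpolation=cv2.INTER_CUBIC)
    m=cv2.moments((w.max(2)<70).astype(np.uint8),True); return [u-6.5+(m['m10']/m['m00']+.5)/8,v-6.5+(m['m01']/m['m00']+.5)/8]
P=(plane('top',[cen(*p) for p in ((208,78),(249,163),(99,131),(139,218))],48)-C)@RF
print(P); 
for i,j in ((0,1),(2,3)): d=P[i]-P[j]; print(np.arctan2(-d[0],d[1]))
"
```

```text
[[ 64.1973896   55.54189749  48.        ]
 [ 64.47655165 -50.85506791  48.        ]
 [-65.49905238  55.01736733  48.        ]
 [-64.86070585 -50.87390938  48.        ]]
0.002623772286490429
0.006028247196721229
```

Both bars measure within 0.01 rad of home and the frame has not moved.

```bash
python3 -c "
from rig import *
print(finish_job())"
```

```text
the job is handed in; nothing more can be done
None
```

The job is handed in: the open half is folded flat, both spring bars are home against their stops (within 0.01 rad by the top camera), the frame stayed where it was, and the arm is clear.

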